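Step a spotting stand to its two marks and hold the keyed quill down

TASK

On the spotting stand, take the cross table by its steel post and slide it until the round mark lies under the pointer, pause there for a moment with the table at rest, then slide it on until the cross mark lies under the pointer. There, with the cross mark kept under the pointer, press lightly on the knurled collar and turn it clockwise (seen from above) until its hidden keyway drops over the pin, and push it fully home against its spring. Finish while holding the collar pushed home (do not let go), never push the quill down anywhere else, and leave the tools and parts lying around where they are.

Things in the scene. Friction and masses are not known exactly. Their poses are not given: they have to be found in the camera images.
- stand: fixed spotting stand: grey base plate 240 x 250 x 18 mm, a column at its +y side and an arm 36 mm wide along y over the table, top at z = 120 mm; nothing but the collar is higher than 124 mm. Origin on the bench, straight below the pointer; z up, +x points away from the robot, +y to the column. All heights told here are above the bench, all axes the stand's
- carrier: the cross table (aluminium, 190 x 110 mm, steel plate with the marks on it, top at z = 64 mm); slides +-36 mm along the stand's y and +-32 mm along its x, does not turn, needs about 2 N per axis to move and stays where it is left. Origin at the plate's middle, at z = 42 mm
- post_top (a point): top centre (z = 110 mm) of the upright steel post, 16 mm in diameter, by which the cross table is moved; it stands on the table's -x end (towards the robot), foot at z = 56 mm with a ring 24 mm in diameter and 4 mm high; 115 mm in -x of the plate's middle
- round_mark (a point): centre of the plain round black dot, 10 mm in diameter, on the steel plate of the cross table, z = 64 mm; it is fixed to the table, 91 mm in +x and 10 mm in -y of the post's axis (stand axes)
- cross_mark (a point): centre of the black cross, 16 mm across, on the same plate, z = 64 mm; 133 mm in +x and 30 mm in -y of the post's axis (stand axes)
- pointer (a point): the pointed lower end of the steel quill, 10 mm in diameter, over the table on the stand's z axis; z = 77 mm while the quill is up, 65 mm fully home. It never moves sideways
- collar_top (a point): centre of the top face of the dark steel knurled collar on the quill, above the arm, coaxial with the pointer: 46 mm in diameter, 36 mm high, top at z = 172 mm while up, 160 mm fully home (underside then on the 52 mm steel ring on the arm, at z = 124 mm). The collar is captive; it moves straight down with the quill and turns with little friction; this point does not turn
- quill (a joint): how far collar and quill are down: 0 up, 0.004 stopped on the hidden pin, 0.012 m fully home. A spring lifts it: 5 N at the start, 9 N home; let go, it rises. The keyway, not visible, meets the pin after 25 to 80 degrees clockwise (from above) from the start; its opening is about 15 degrees wide. Feel for it while pressing lightly: over the pin the collar sinks and can turn no more
- parts_bin: loose red open bin, 150 x 100 x 70 mm, on the bench beside the column; to be left alone; origin at the centre of its underside
- screwdriver: loose screwdriver lying on the bench on the other side of the stand; to be left alone
- spanner: loose spanner lying behind the stand; to be left alone
- gauge_block: loose steel block 50 x 25 x 25 mm beside the stand, on the side away from the column; to be left alone
- bushing: loose brass bushing, 28 mm in diameter and 18 mm high, standing on the near corner of the stand's base plate on the column side; to be left alone
- oil_can: loose grey can, 60 mm in diameter and 160 mm high, behind the column; to be left alone

How it is judged:
On the way, in this order (a step that is already met when the one before it is completed fails the run):
1. the round mark lies under the pointer (within 4 mm), the table at rest and the quill up (horizontal distance between round_mark and pointer below 0.004 m and value of joint quill below 0.003 m and linear speed of carrier below 0.01 m/s), for 0.3 s.
2. then the cross mark lies under the pointer (within 4 mm), the table at rest and the quill up (horizontal distance between cross_mark and pointer below 0.004 m and value of joint quill below 0.003 m and linear speed of carrier below 0.01 m/s), for 0.3 s.
At the end, for the whole second after the job is handed in: the collar is held pushed home by the fingers (quill joint above 9.8 mm of 12 mm, fingers in contact with more than 2 N) with the cross mark within 4 mm of the pointer (value of joint quill above 0.0098 m and horizontal distance between cross_mark and pointer below 0.004 m and contact force between the fingers and anything else above 2 N); the arm keeps its last pose, push and grip.
It fails at once if the quill is pushed down past the pin while the cross mark is not under the pointer (value of joint quill above 0.007 m and horizontal distance between cross_mark and pointer above 0.006 m).
It fails at once if a bystander is moved by more than 30 mm (distance of any of parts_bin, screwdriver, spanner, gauge_block, bushing, oil_can from where it was at the start of the episode above 0.03 m).
It also fails if it takes over 61 s, if anything falls off the work surface, if the arm or the gripper's body presses on something with over 40 N, if the wrist force passes 120 N, or if a joint passes its speed limit or range.

ROBOT

A 6-joint arm with a two-finger parallel gripper is mounted at the origin on the work surface. World frame = base frame: x ahead of the robot, y to its left, z up, the work surface at z = 0. Lengths are in m, angles in rad, forces in N, time in s.
With the tool pointing down it reaches from about 0.375 to 0.9 m from the base axis. Payload 3.1 kg.
Tool frame: the origin (TCP) lies on the centre line of the jaws, within the pads' length; the fingertips stand 8 mm ahead of it and the grasp point (between the pads) lies 11 mm behind it; z points along the fingers, y is the line along which they close (so a half turn about z gives the same grasp; the last joint's range is limited). The gripper opens to 87 mm and grips with 3 to 60 N. Pads are 19 mm wide; open, the fingers measure 117 mm over their backs; the gripper's body (75 mm by 190 mm) begins 51 mm behind the grasp point.
Start: joints at [1.06, 0.527, 1.433, -0, 1.181, -0.178], TCP at [0.204, 0.591, 0.231] pointing down, gripper open.
Joint ranges: [-3.08, 3.08], [-0.75, 2.2], [0.22, 2.44], [-1.43, 4.57], [0, 2.65], [-2.85, 2.85]. Speed limits (rad/s): [2.79, 2.79, 3.14, 3.14, 3.14, 3.14].

INTERFACE

Orientations are given as a unit quaternion [x, y, z, w].
In Python, from rig import robot gives the robot as it stands. The module is installed in compiled form; this text tells all that it offers.
- The arm moves only by the tool send_rows, never from a script. Its argument "increments" is one flat list of numbers, 7 for each row, row after row: the turn, a rotation vector about the world's x, y, z in rad, then the shift along the world's x, y, z in cm, then the opening, from 0 (shut) to 1 (fully open). A call has 1 to 20 rows; each row shifts and turns the commanded pose from where the row before left it; what a row does not reach is not made up. A row lasts 1/12 s, in which the tool goes at most 41.7 mm and 7.16 degrees, less where a joint would pass 70% of its speed; a pose out of reach is approached as far as the arm can. A call is refused whole if a number of a shift passes 4.17 or a number of a turn 0.125, either way. A call with a gripper value outside its range is refused whole. The fingers move at their own pace and stop on an object; "newtons" is the grip in N (left out, the last holds). Time passes only in rows, so rows that do not move let the fingers close. It gives the time, the measured TCP pose, the force, the opening and the grip force at its end, in the units of the state.
- robot.get_obs(): the state, without advancing time (a new reading comes with each control period).
- robot.camera(name): name is "scene" or "top"; returns a dict with "image" (400x640x3 uint8, red, green, blue), "range_z" (400x640 float32, m along the optical axis (not along the pixel's ray), 0 where there is no reading), "fx", "fy", "cx", "cy" (pixels), "dist_coeffs" ([k1, k2, p1, p2, k3] as OpenCV has them; the pictures are not rectified), "R" (3x3) and "t" (3): a world point X has camera coordinates R X + t. Camera axes: x right, y down, z forward; pixel columns grow to the right and rows downward; lengths in m; the calibration is good to about 2 mm. A picture is of the moment at which its call begins.
- robot.hand_in(): hands the job in; it is judged then, once.
The state is a dict: "time": time; "q": joint angles; "joint_velocities": joint speeds; "joint_torque": joint torques, N m; "position": TCP position; "tool_rot": TCP orientation; "ft_force": force on the tool from outside, world axes, zero at the start; "moment": the same for the moment, N m; "grip_width": finger opening in m; "grip_force": force on a finger pad.
Only numpy, scipy, OpenCV 4.12 (cv2) and the standard library are available. Lean on these libraries where they do the work, as an engineer would, in place of code of your own. Each camera call takes 0.05 s, during which the arm holds its last target. There are 200 camera calls.

## Working session

There is one attempt and no reset: what is moved stays moved. The work goes in short steps, Python scripts to look and compute and a tool call to move; the robot and the scene stay as the last step left them, time stands still between calls to the robot, and variables do not carry over. Pictures are saved under pics/ and viewed, at most 10 in all, crops included, and the job is handed in when it is done.

Besides the shell and the picture viewer there is one more tool, called by a JSON object that holds its "fn" and its "kwargs", one argument or row to a line. send_rows: Moves the arm, as the interface text tells. Its arguments: {"type":"object","properties":{"increments":{"type":"array"},"newtons":{"type":"number"}},"required":["increments"]}

```bash
mkdir -p pics
cat > h.py <<'E'
import numpy as np, cv2
from rig import robot
def shot(n,f):
    c=robot.camera(n); cv2.imwrite(f'pics/{f}.png',c['image'][:,:,::-1]); np.savez(f'pics/{f}.npz',**{k:np.array(v) for k,v in c.items()}); return c
def load(f): return dict(np.load(f'pics/{f}.npz'))
def ray(c,u,v):
    K=np.array([[c['fx'],0,c['cx']],[0,c['fy'],c['cy']],[0,0,1]],float)
    p=cv2.undistortPoints(np.array([[[u,v]]],float),K,np.array(c['dist_coeffs'],float))[0,0]
    R=np.array(c['R']);o=-R.T@np.array(c['t']);d=R.T@np.array([p[0],p[1],1]);return o,d
def plane(c,u,v,z):
    o,d=ray(c,u,v);return o+d*(z-o[2])/d[2]
def tri(c1,p1,c2,p2):
    o1,d1=ray(c1,*p1);o2,d2=ray(c2,*p2)
    s=np.linalg.lstsq(np.c_[d1,-d2],o2-o1,rcond=None)[0];a=o1+s[0]*d1;b=o2+s[1]*d2
    return (a+b)/2,np.linalg.norm(a-b)
def proj(c,X):
    K=np.array([[c['fx'],0,c['cx']],[0,c['fy'],c['cy']],[0,0,1]],float)
    return cv2.projectPoints(np.atleast_2d(np.array(X,float)),cv2.Rodrigues(np.array(c['R']))[0],np.array(c['t'],float),K,np.array(c['dist_coeffs'],float))[0][:,0]
E
python3 - <<'E'
from h import *
np.set_printoptions(precision=4,suppress=True)
for n in('scene','top'):
    c=shot(n,n+'0'); print(n,-np.array(c['R']).T@c['t'],c['fx'],c['dist_coeffs'])
print(robot.get_obs())
E
```

```text
scene [ 1.0919 -0.4208  0.8327] 430.54191718153845 [-0.0495  0.      0.      0.      0.    ]
top [0.4378 0.078  1.4719] 487.8923775092218 [0.0257 0.     0.     0.     0.    ]
{'time': 0.1, 'q': array([ 1.0605,  0.5284,  1.4337, -0.    ,  1.1814, -0.1785]), 'joint_velocities': array([-0.0002, -0.0038, -0.0027, -0.0009,  0.0001,  0.0017]), 'joint_torque': array([ -0.    , -44.0988, -17.7151,   0.0635,   0.0534,  -0.    ]), 'position': array([0.2033, 0.5904, 0.2297]), 'tool_rot': array([ 0.1651,  0.9863, -0.0009, -0.0003]), 'ft_force': array([-0.9672, -0.3488,  0.2433]), 'moment': array([0.0033, 0.0092, 0.017 ]), 'grip_force': 0.0, 'grip_width': 0.0868425811458113}
```

View pics/scene0.png

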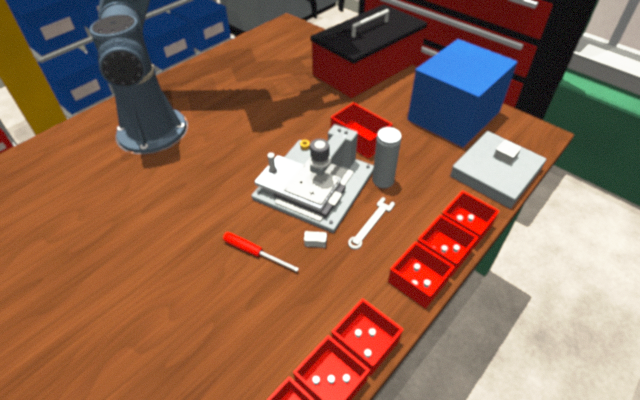

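View pics/top0.png

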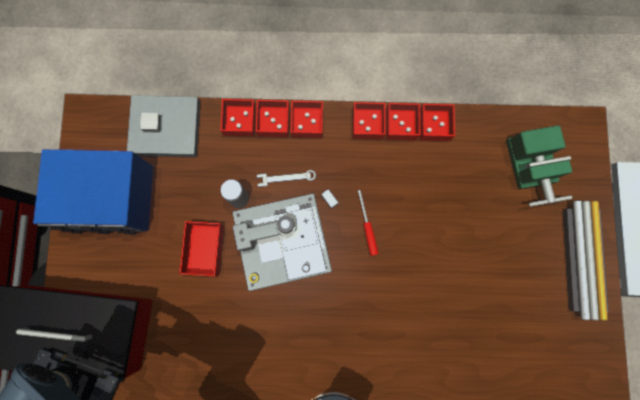

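The scene view shows the stand near (315,175), with the collar at (320,150) and the post at (272,158). In the top view the collar is at (286,224), the post at (306,267) and the marks near (303,236) and (306,220). Next I'll zoom in on both views.

Run:
```python
import cv2,numpy as np
a=cv2.imread('pics/scene0.png')[120:230,245:385];b=cv2.imread('pics/top0.png')[185:295,225:340]
a=cv2.resize(a,None,fx=5.4,fy=5.4,interpolation=cv2.INTER_CUBIC)[:590,:]
cv2.imwrite('pics/sc0.png',a[:, :780]);cv2.imwrite('pics/tc0.png',cv2.resize(b,None,fx=5,fy=5,interpolation=cv2.INTER_CUBIC))
```

```text
(no output)
```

View pics/sc0.png

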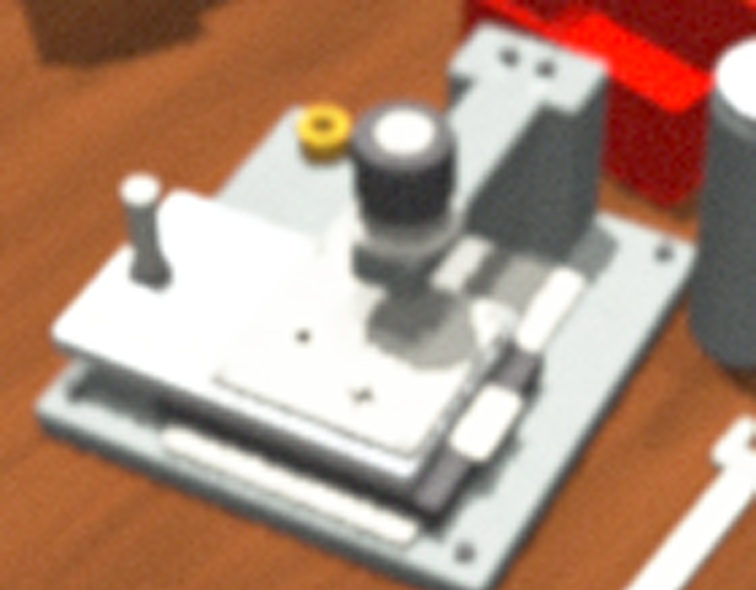

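View pics/tc0.png

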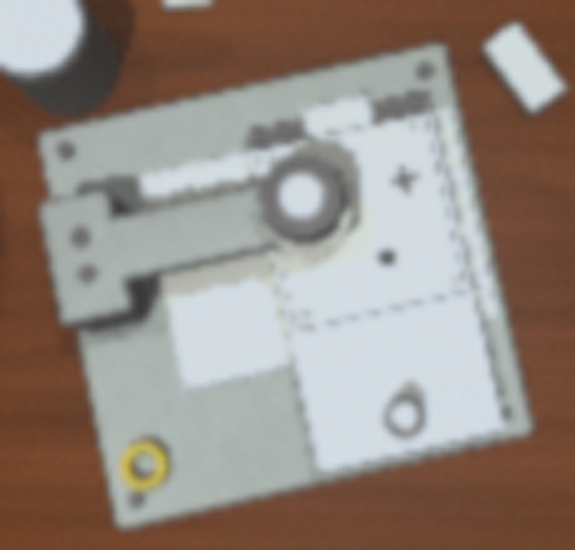

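The crops show clearly (crop pixels): post top (141,190) in scene and (405,412) in top; collar (405,132) and (301,196); dot (304,336) and (387,257); cross (362,396) and (404,180). Base corners in the top crop: (40,130), (447,45), (530,430), (120,527).

Run:
```python
from h import *
np.set_printoptions(precision=4,suppress=True)
s=load('scene0');t=load('top0')
S=lambda x,y:((x+.5)/5.4-.5+245,(y+.5)/5.4-.5+120)
T=lambda x,y:((x+.5)/5-.5+225,(y+.5)/5-.5+185)
for n,a,b,z in(('post',(141,190),(405,412),.110),('collar',(405,132),(301,196),.172),('dot',(304,336),(387,257),.064),('cross',(362,396),(404,180),.064),('bush',(325,124),(145,465),.036)):
    print(n,*tri(s,S(*a),t,T(*b)),'planes',plane(s,*S(*a),z)[:2],plane(t,*T(*b),z)[:2])
C=[plane(t,*T(*p),.018)[:2] for p in((40,130),(447,45),(530,430),(120,527))]
C=np.array(C);print(C);
for i in range(4):
    d=C[(i+1)%4]-C[i];print(np.linalg.norm(d),(np.degrees(np.arctan2(d[1],d[0]))))
```

```text
post [0.4596 0.0849 0.1121] 0.00036893704494171523 planes [0.4579 0.0865] [0.4595 0.0848]
collar [0.5719 0.1428 0.1738] 0.001108385301845403 planes [0.5708 0.1447] [0.5717 0.1424]
dot [0.5486 0.0977 0.0664] 0.0010419541060184701 planes [0.5472 0.0997] [0.5485 0.0973]
cross [0.5934 0.0888 0.0651] 0.0008714998804495955 planes [0.593  0.0898] [0.5933 0.0884]
bush [0.4287 0.2356 0.0378] 0.00241981634935177 planes [0.4279 0.2381] [0.4279 0.2348]
[[0.6243 0.307 ]
 [0.6808 0.0646]
 [0.4518 0.0114]
 [0.392  0.2499]]
0.24896892840050666 -76.87067645686679
0.23509855332731083 -166.93128920634837
0.24592904337134924 104.08121771895756
0.23920070589763606 13.806039577180968
```

Heights agree with the text to within 2 mm. The stand yaw is about 14° and the pointer is at about (0.5717, 0.143). I'll go above the post, with the jaws closing along the stand's y.

{"fn": "send_rows", "kwargs": {
  "increments": [0, 0, 0.0288, 1.28, -2.53, 0, 1, 0, 0, 0.0288, 1.28, -2.53, 0, 1, 0, 0, 0.0288, 1.28, -2.53, 0, 1, 0, 0, 0.0288, 1.28, -2.53, 0, 1, 0, 0, 0.0288, 1.28, -2.53, 0, 1, 0, 0, 0.0288, 1.28, -2.53, 0, 1, 0, 0, 0.0288, 1.28, -2.53, 0, 1, 0, 0, 0.0288, 1.28, -2.53, 0, 1, 0, 0, 0.0288, 1.28, -2.53, 0, 1, 0, 0, 0.0288, 1.28, -2.53, 0, 1, 0, 0, 0.0288, 1.28, -2.53, 0, 1, 0, 0, 0.0288, 1.28, -2.53, 0, 1, 0, 0, 0.0288, 1.28, -2.53, 0, 1, 0, 0, 0.0288, 1.28, -2.53, 0, 1, 0, 0, 0.0288, 1.28, -2.53, 0, 1, 0, 0, 0.0288, 1.28, -2.53, 0, 1, 0, 0, 0.0288, 1.28, -2.53, 0, 1, 0, 0, 0.0288, 1.28, -2.53, 0, 1, 0, 0, 0.0288, 1.28, -2.53, 0, 1, 0, 0, 0.0288, 1.28, -2.53, 0, 1],
  "newtons": 20
}}

```text
time: 1.77
position: [0.4597, 0.0836, 0.2303]
tool_rot: [-0.122, 0.992, 0.0, -0.0]
ft_force: [0.8, 1.3, 0.1]
grip_width: 0.0871
grip_force: 0.0
```

{"fn": "send_rows", "kwargs": {
  "increments": [0, 0, 0, 0, 0.15, -1.8, 1, 0, 0, 0, 0, 0, -1.8, 1, 0, 0, 0, 0, 0, -1.8, 1, 0, 0, 0, 0, 0, -1.8, 1, 0, 0, 0, 0, 0, -1.8, 1, 0, 0, 0, 0, 0, -1.8, 1, 0, 0, 0, 0, 0, -1.8, 1, 0, 0, 0, 0, 0, -1.8, 1, 0, 0, 0, 0, 0, 0, 0, 0, 0, 0, 0, 0, 0, 0, 0, 0, 0, 0, 0, 0, 0, 0, 0, 0, 0, 0, 0, 0, 0, 0, 0, 0, 0, 0, 0, 0, 0, 0, 0, 0, 0, 0, 0, 0, 0, 0, 0, 0, 0, 0, 0, 0, 0, 0, 0, 0],
  "newtons": 20
}}

```text
time: 3.1
position: [0.4598, 0.0864, 0.087]
tool_rot: [-0.122, 0.993, -0.0, 0.0]
ft_force: [-0.1, 0.5, 0.1]
grip_width: 0.0412
grip_force: 0.0
```

{"fn": "send_rows", "kwargs": {
  "increments": [0, 0, 0, 0, 0, 0, 0, 0, 0, 0, 0, 0, 0, 0, 0, 0, 0, 0, 0, 0, 0, 0, 0, 0, 0, 0, 0, 0, 0, 0, 0, 0, 0, 0, 0, 0, 0, 0, 0, 0, 0, 0, 0, 0, 0, 0, 0, 0, 0, 0, 0, 0, 0, 0, 0, 0]
}}

```text
time: 3.77
position: [0.4595, 0.0866, 0.0865]
tool_rot: [-0.122, 0.993, 0.0, -0.0]
ft_force: [0.1, 2.3, -0.2]
grip_width: 0.0155
grip_force: 20.0
```

{"fn": "send_rows", "kwargs": {
  "increments": [0, 0, 0, 0.215, 0.44, 0, 0, 0, 0, 0, 0.215, 0.44, 0, 0, 0, 0, 0, 0.215, 0.44, 0, 0, 0, 0, 0, 0.215, 0.44, 0, 0, 0, 0, 0, 0.215, 0.44, 0, 0, 0, 0, 0, 0.215, 0.44, 0, 0, 0, 0, 0, 0.215, 0.44, 0, 0, 0, 0, 0, 0.215, 0.44, 0, 0, 0, 0, 0, 0.215, 0.44, 0, 0, 0, 0, 0, 0.215, 0.44, 0, 0, 0, 0, 0, 0, 0, 0, 0, 0, 0, 0, 0, 0, 0, 0, 0, 0, 0, 0, 0, 0, 0]
}}

```text
time: 4.85
position: [0.4819, 0.1312, 0.0866]
tool_rot: [-0.121, 0.993, 0.0, 0.001]
ft_force: [0.8, 1.8, -0.6]
grip_width: 0.0152
grip_force: 20.0
```

Run:
```python
from h import *
a=shot('scene','scene1')['image'][:,:,::-1];b=shot('top','top1')['image'][:,:,::-1]
a=cv2.resize(a[125:205,255:355],None,fx=5,fy=5,interpolation=cv2.INTER_CUBIC);b=cv2.resize(b[195:275,265:324],None,fx=5,fy=5,interpolation=cv2.INTER_CUBIC)
cv2.imwrite('pics/m1.png',np.hstack([a,b]))
print(robot.get_obs()['position'])
```

```text
[0.48196937 0.13082327 0.08657601]
```

View pics/m1.png

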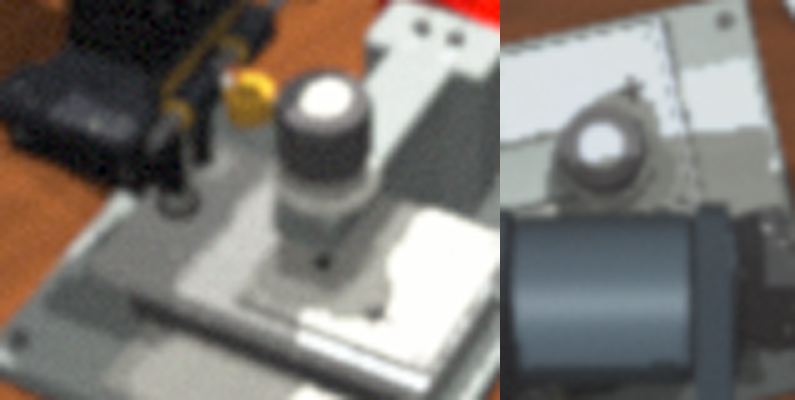

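The dot shows in the scene crop at (322,262). The cross is at (374,313) in scene and (133,88) in the top half. The collar is at (327,98) in scene and (101,142) in top.

Run:
```python
from h import *
np.set_printoptions(precision=4,suppress=True)
s=load('scene1');t=load('top1')
S=lambda x,y:((x+.5)/5-.5+255,(y+.5)/5-.5+125)
T=lambda x,y:((x+.5)/5-.5+265,(y+.5)/5-.5+195)
d=plane(s,*S(322,262),.064);cs=plane(s,*S(374,313),.064);ct=plane(t,*T(133,88),.064)
print('dot',d,'cross scene',cs,'cross top',ct, 'tri',tri(s,S(374,313),t,T(133,88)))
print('collar',tri(s,S(327,98),t,T(101,142)),plane(s,*S(327,98),.172),plane(t,*T(101,142),.172))
# refine from images: collar white cap in top & collar silhouettes
```

```text
dot [0.5696 0.1423 0.064 ] cross scene [0.6126 0.1331 0.064 ] cross top [0.617  0.1302 0.064 ] tri (array([0.6161, 0.1297, 0.0691]), np.float64(0.0007979001748260085))
collar (array([0.5738, 0.1426, 0.1745]), np.float64(0.0005171444622665063)) [0.5719 0.1449 0.172 ] [0.5739 0.1425 0.172 ]
```

Run:
```python
from h import *
np.set_printoptions(precision=2,suppress=True)
s=load('scene1');t=load('top1')
for c in (s,t): print(proj(c,[[.5717,.143,.077],[.5717,.143,.064],[.5717,.143,.172]]))
a=s['image'][:,:,::-1][135:200,300:345];b=t['image'][:,:,::-1][205:250,270:300]
a=cv2.resize(a,None,fx=9,fy=9,interpolation=cv2.INTER_CUBIC);b=cv2.resize(b,None,fx=13,fy=13,interpolation=cv2.INTER_CUBIC)
a=cv2.convertScaleAbs(a,alpha=1.4);h=585
cv2.imwrite('pics/m2.png',np.hstack([a[:h],b[:h]]))
```

```text
[[319.75 173.57]
 [319.79 177.25]
 [319.37 144.56]]
[[286.16 227.24]
 [286.35 227.67]
 [284.59 223.8 ]]
```

View pics/m2.png

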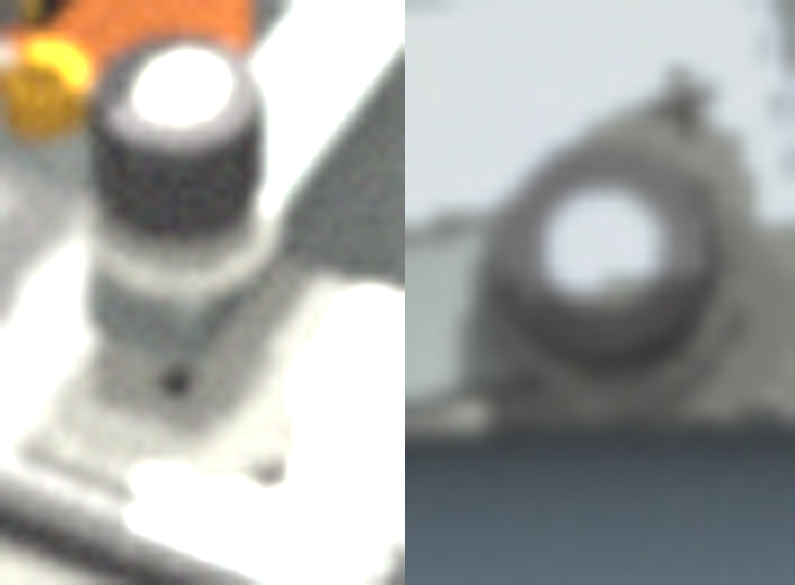

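The dot at scene (319.0,176.9) is about 1 mm from the expected pointer foot (319.5,177.4). I'll make a small correction, rest, then slide on to the cross.

{"fn": "send_rows", "kwargs": {
  "increments": [0, 0, 0, 0.05, 0.12, 0, 0, 0, 0, 0, 0, 0, 0, 0, 0, 0, 0, 0, 0, 0, 0, 0, 0, 0, 0, 0, 0, 0, 0, 0, 0, 0, 0, 0, 0, 0, 0, 0, 0, 0, 0, 0, 0, 0, 0, 0, 0, 0, 0, 0, 0, 0, 0, 0, 0, 0]
}}

```text
time: 5.62
position: [0.4818, 0.1314, 0.0866]
tool_rot: [-0.122, 0.993, -0.0, 0.0]
ft_force: [2.2, -2.1, -1.4]
grip_width: 0.0149
grip_force: 20.0
```

{"fn": "send_rows", "kwargs": {
  "increments": [0, 0, 0, -0.456, 0.092, 0, 0, 0, 0, 0, -0.456, 0.092, 0, 0, 0, 0, 0, -0.456, 0.092, 0, 0, 0, 0, 0, -0.456, 0.092, 0, 0, 0, 0, 0, -0.456, 0.092, 0, 0, 0, 0, 0, -0.456, 0.092, 0, 0, 0, 0, 0, -0.456, 0.092, 0, 0, 0, 0, 0, -0.456, 0.092, 0, 0, 0, 0, 0, -0.456, 0.092, 0, 0, 0, 0, 0, -0.456, 0.092, 0, 0, 0, 0, 0, 0, 0, 0, 0, 0, 0, 0, 0, 0, 0, 0, 0, 0, 0, 0, 0, 0, 0, 0, 0, 0, 0, 0, 0, 0]
}}

```text
time: 6.78
position: [0.434, 0.141, 0.0865]
tool_rot: [-0.122, 0.993, 0.0, -0.002]
ft_force: [-3.2, 0.7, 3.0]
grip_width: 0.0156
grip_force: 20.0
```

Run:
```python
from h import *
np.set_printoptions(precision=2,suppress=True)
s=shot('scene','scene2');t=shot('top','top2')
print(robot.get_obs()['position'],robot.get_obs()['time'])
a=s['image'][:,:,::-1][135:200,285:345];b=t['image'][:,:,::-1][205:270,275:300]
a=cv2.resize(a,None,fx=9,fy=9,interpolation=cv2.INTER_CUBIC);b=cv2.resize(b,None,fx=9,fy=9,interpolation=cv2.INTER_CUBIC)
a=cv2.convertScaleAbs(a,alpha=1.2)
cv2.imwrite('pics/m3.png',np.hstack([a,b]))
```

```text
[0.43 0.14 0.09] 6.8833
```

View pics/m3.png

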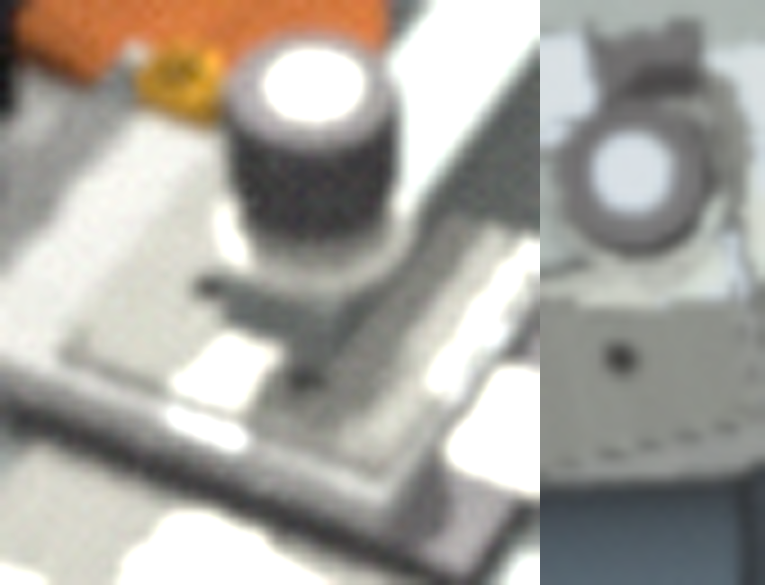

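The cross is at scene (303,378) in the crop; the dot is at top (81,358) and the collar at top (92,173).

Run:
```python
from h import *
np.set_printoptions(precision=4,suppress=True)
s=load('scene2');t=load('top2')
S=lambda x,y:((x+.5)/9-.5+285,(y+.5)/9-.5+135)
T=lambda x,y:((x+.5)/9-.5+275,(y+.5)/9-.5+205)
g=cv2.cvtColor(t['image'],cv2.COLOR_RGB2GRAY).astype(float)
w=np.clip(115-g[240:249,279:289],0,None);yy,xx=np.mgrid[240:249,279:289];print('w',w.sum(),(w*xx).sum()/w.sum(),(w*yy).sum()/w.sum())
c=plane(t,*T(92,173),.172);d=plane(t,*T(81,358),.064)
print('top collar',c,'dot',d,'cross err',(d-c)[:2]-[-.0456,.0092])
c=plane(s,*S(312,90),.172);x=plane(s,*S(303,378),.064)
print('scene collar',c,'cross',x,'err',(x-c)[:2])
```

```text
w 253.0 283.5375494071146 244.37549407114625
top collar [0.5718 0.1425 0.172 ] dot [0.5236 0.1497 0.064 ] cross err [-0.0026 -0.002 ]
scene collar [0.5714 0.1428 0.172 ] cross [0.5671 0.1422 0.064 ] err [-0.0044 -0.0006]
```

{"fn": "send_rows", "kwargs": {
  "increments": [0, 0, 0, 0.16, 0.07, 0, 0, 0, 0, 0, 0.16, 0.07, 0, 0, 0, 0, 0, 0, 0, 0, 0, 0, 0, 0, 0, 0, 0, 0, 0, 0, 0, 0, 0, 0, 0, 0, 0, 0, 0, 0, 0, 0]
}}

```text
time: 7.38
position: [0.4395, 0.1423, 0.0865]
tool_rot: [-0.122, 0.993, 0.0, 0.0]
ft_force: [-1.0, 0.5, 0.9]
grip_width: 0.0154
grip_force: 20.0
```

Run:
```python
from h import *
np.set_printoptions(precision=4,suppress=True)
s=shot('scene','scene3');t=shot('top','top3');o=robot.get_obs();print(o['position'],o['ft_force'])
g=cv2.cvtColor(t['image'],cv2.COLOR_RGB2GRAY).astype(float)
w=np.clip(115-g[238:249,279:289],0,None);yy,xx=np.mgrid[238:249,279:289];u,v=(w*xx).sum()/w.sum(),(w*yy).sum()/w.sum()
d=plane(t,u,v,.064);print(w.sum(),u,v,d,'err',d[:2]-[.5717-.0456,.1425+.0092])
```

```text
[0.4395 0.1423 0.0865] [-0.789   2.0378  0.5394]
278.0 282.9928057553957 242.47841726618705 [0.5289 0.1515 0.064 ] err [ 0.0028 -0.0002]
```

{"fn": "send_rows", "kwargs": {
  "increments": [0, 0, 0, -0.17, 0, 0, 0, 0, 0, 0, 0, 0, 0, 0, 0, 0, 0, 0, 0, 0, 0, 0, 0, 0, 0, 0, 0, 0, 0, 0, 0, 0, 0, 0, 0, 0, 0, 0, 0, 0, 0, 0]
}}

```text
time: 7.98
position: [0.438, 0.142, 0.0866]
tool_rot: [-0.122, 0.993, -0.0, 0.001]
ft_force: [2.5, -0.5, -2.7]
grip_width: 0.0153
grip_force: 20.0
```

Run:
```python
from h import *
np.set_printoptions(precision=4,suppress=True)
t=shot('top','top4');s=shot('scene','scene4');o=robot.get_obs();print(o['position'],o['ft_force'])
g=cv2.cvtColor(t['image'],cv2.COLOR_RGB2GRAY).astype(float)
w=np.clip(115-g[238:249,279:289],0,None);yy,xx=np.mgrid[238:249,279:289];u,v=(w*xx).sum()/w.sum(),(w*yy).sum()/w.sum()
d=plane(t,u,v,.064);print(w.sum(),u,v,d,'err',d[:2]-[.5717-.0456,.1425+.0092])
g=cv2.cvtColor(s['image'],cv2.COLOR_RGB2GRAY).astype(float)[173:182,314:324];print(g.astype(int))
```

```text
[0.4378 0.142  0.0866] [ 1.7602 -1.2409 -2.0623]
237.0 283.1308016877637 242.9704641350211 [0.5275 0.151  0.064 ] err [ 0.0014 -0.0007]
[[188 168 128  97  85  91  88  84  86  90]
 [220 191 145 104  92  88  86  84  87  98]
 [205 173 135 102  93  88  77  77  90 102]
 [176 140 112  95  86  76  62  68  83 102]
 [143 115 108  99  79  60  60  57  79  94]
 [126 107 108 102  84  72  68  70  75  93]
 [117 106 110 103  96  84  87  94  91  98]
 [120 114 114 109 101 101 102 108 105 113]
 [124 127 128 120 112 107 106 110 115 129]]
```

The table is set: both views put the cross within about 1.5 mm of the pointer. I'll release, rise and go to the collar.

{"fn": "send_rows", "kwargs": {
  "increments": [0, 0, 0, 0, 0, 0, 1, 0, 0, 0, 0, 0, 0, 1, 0, 0, 0, 0, 0, 0, 1, 0, 0, 0, 0, 0, 0, 1, 0, 0, 0, 0, 0, 0, 1, 0, 0, 0, 0, 0, 0, 1, 0, 0, 0, 0, 0, 1.5, 1, 0, 0, 0, 0, 0, 1.5, 1, 0, 0, 0, 0, 0, 1.5, 1, 0, 0, 0, 0, 0, 1.5, 1, 0, 0, 0, 0, 0, 1.5, 1, 0, 0, 0, 0, 0, 1.5, 1, 0, 0, 0, 0, 0, 1.5, 1, 0, 0, 0, 0, 0, 1.5, 1, 0, 0, 0, 0, 0, 1.5, 1, 0, 0, 0, 0, 0, 1.5, 1, 0, 0, 0, 0, 0, 0, 1]
}}

```text
time: 9.5
position: [0.439, 0.1424, 0.239]
tool_rot: [-0.122, 0.993, -0.0, 0.003]
ft_force: [0.7, 0.6, -0.2]
grip_width: 0.0867
grip_force: 0.0
```

Run:
```python
from h import *
np.set_printoptions(precision=4,suppress=True)
t=shot('top','top5');o=robot.get_obs();print(o['position'],o['grip_width'],o['q'],o['time'])
g=cv2.cvtColor(t['image'],cv2.COLOR_RGB2GRAY).astype(float)
w=np.clip(115-g[238:249,279:289],0,None);yy,xx=np.mgrid[238:249,279:289];u,v=(w*xx).sum()/w.sum(),(w*yy).sum()/w.sum()
d=plane(t,u,v,.064);print(w.sum(),u,v,d,'err',d[:2]-[.5717-.0456,.1425+.0092])
```

```text
[0.4382 0.1423 0.2376] 0.08716535096522206 [ 0.0707  0.2958  1.8235  0.      1.019  -1.7445] 9.55
305.0 282.89180327868854 242.08524590163935 [0.53   0.1518 0.064 ] err [0.0039 0.0001]
```

Run:
```python
from h import *
s=shot('scene','scene5');t=load('top5')
a=s['image'][:,:,::-1][135:200,285:345];b=t['image'][:,:,::-1][205:270,275:300]
a=cv2.resize(a,None,fx=9,fy=9,interpolation=cv2.INTER_CUBIC);b=cv2.resize(b,None,fx=9,fy=9,interpolation=cv2.INTER_CUBIC)
cv2.imwrite('pics/m5.png',np.hstack([a,b]))
print(t['image'].mean(2)[236:249,278:290].astype(int))
```

```text
[[ 82  83  85  87  90  94  97  93  88  88  87  90]
 [ 89  89  92  96  97 100 101 101  97  94 100 110]
 [109 106 103 103 105 106 106 110 110 112 123 131]
 [132 128 118 113 115 120 119 126 130 132 137 139]
 [140 139 134 133 131 133 131 137 138 138 139 142]
 [143 142 141 138 130 122 126 136 139 139 139 140]
 [143 142 140 133 107  89  98 124 136 139 140 140]
 [142 141 138 124  90  63  77 114 135 139 139 141]
 [142 142 139 129  99  76  88 121 137 140 139 139]
 [142 141 139 136 126 110 118 132 138 139 139 139]
 [141 143 140 140 139 134 135 136 139 139 139 139]
 [141 142 140 140 141 141 139 139 138 139 138 139]
 [141 143 140 140 142 142 139 138 138 138 139 138]]
```

View pics/m5.png

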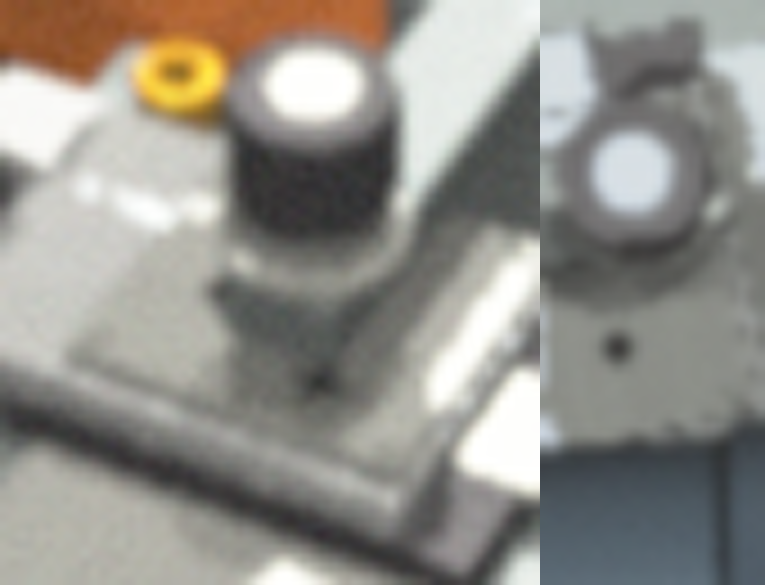

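The dot at top (283.1,243.0) hasn't moved; the larger error came from shade in the mask. The cross is under the collar axis in both views. Next, over the collar and down.

{"fn": "send_rows", "kwargs": {
  "increments": [0, 0, 0, 1.665, 0, 0, 1, 0, 0, 0, 1.665, 0, 0, 1, 0, 0, 0, 1.665, 0, 0, 1, 0, 0, 0, 1.665, 0, 0, 1, 0, 0, 0, 1.665, 0, 0, 1, 0, 0, 0, 1.665, 0, 0, 1, 0, 0, 0, 1.665, 0, 0, 1, 0, 0, 0, 1.665, 0, 0, 1, 0, 0, 0, 0, 0, 0, 1, 0, 0, 0, 0, 0, 0, 1, 0, 0, 0, 0, 0, 0, 1],
  "newtons": 30
}}

```text
time: 10.52
position: [0.5689, 0.1422, 0.2351]
tool_rot: [-0.122, 0.993, 0.0, -0.002]
ft_force: [-0.1, -0.3, -0.6]
grip_width: 0.0869
grip_force: 0.0
```

{"fn": "send_rows", "kwargs": {
  "increments": [0, 0, 0, 0.2, 0, -1.03, 1, 0, 0, 0, 0, 0, -1.03, 1, 0, 0, 0, 0, 0, -1.03, 1, 0, 0, 0, 0, 0, -1.03, 1, 0, 0, 0, 0, 0, -1.03, 1, 0, 0, 0, 0, 0, -1.03, 1, 0, 0, 0, 0, 0, -1.03, 1, 0, 0, 0, 0, 0, -1.03, 1, 0, 0, 0, 0, 0, 0, 1, 0, 0, 0, 0, 0, 0, 1]
}}

```text
time: 11.35
position: [0.5722, 0.1422, 0.1533]
tool_rot: [-0.122, 0.993, 0.0, -0.001]
ft_force: [-0.4, 0.3, -0.0]
grip_width: 0.0867
grip_force: 0.0
```

{"fn": "send_rows", "kwargs": {
  "increments": [0, 0, 0, 0, 0, 0, 0, 0, 0, 0, 0, 0, 0, 0, 0, 0, 0, 0, 0, 0, 0, 0, 0, 0, 0, 0, 0, 0, 0, 0, 0, 0, 0, 0, 0, 0, 0, 0, 0, 0, 0, 0, 0, 0, 0, 0, 0, 0, 0, 0, 0, 0, 0, 0, 0, 0, 0, 0, 0, 0, 0, 0, 0, 0, 0, 0, 0, 0, 0, 0]
}}

```text
time: 12.18
position: [0.5719, 0.1449, 0.1543]
tool_rot: [-0.121, 0.993, 0.003, -0.0]
ft_force: [-1.0, 8.3, 2.0]
grip_width: 0.0441
grip_force: 30.0
```

The jaws centred on the collar at y ≈ 0.145, which matches the scene view. I'll relieve the side force and press lightly down to the pin.

{"fn": "send_rows", "kwargs": {
  "increments": [0, 0, 0, 0, 0.27, 0, 0, 0, 0, 0, 0, 0, -0.15, 0, 0, 0, 0, 0, 0, -0.15, 0, 0, 0, 0, 0, 0, -0.15, 0, 0, 0, 0, 0, 0, -0.1, 0, 0, 0, 0, 0, 0, 0, 0, 0, 0, 0, 0, 0, 0, 0, 0, 0, 0, 0, 0, 0, 0]
}}

```text
time: 12.85
position: [0.572, 0.1451, 0.15]
tool_rot: [-0.122, 0.993, 0.0, -0.0]
ft_force: [-4.9, 0.9, 9.1]
grip_width: 0.0444
grip_force: 30.0
```

{"fn": "send_rows", "kwargs": {
  "increments": [0, 0, -0.05, -0.12, 0, -0.05, 0, 0, 0, -0.05, 0, 0, 0, 0, 0, 0, -0.05, 0, 0, 0, 0, 0, 0, -0.05, 0, 0, 0, 0, 0, 0, -0.05, 0, 0, 0, 0, 0, 0, -0.05, 0, 0, 0, 0, 0, 0, -0.05, 0, 0, 0, 0, 0, 0, 0, 0, 0, 0, 0]
}}

```text
time: 13.52
position: [0.572, 0.1449, 0.1496]
tool_rot: [0.054, 0.999, 0.0, 0.001]
ft_force: [-2.9, -0.6, 8.5]
grip_width: 0.0441
grip_force: 30.0
```

```bash
python3 -c "
from h import *
o=robot.get_obs();print(o['position'],o['tool_rot'],o['ft_force'],o['moment'])"
```

```text
[0.57197946 0.14487529 0.14964398] [5.39188392e-02 9.98544925e-01 1.84145964e-04 8.70632005e-04] [-2.93372505 -0.62709034  8.47665071] [ 0.16555977  0.42795638 -0.01695124]
```

{"fn": "send_rows", "kwargs": {
  "increments": [0, 0, -0.05, 0, 0, -0.05, 0, 0, 0, -0.05, 0, 0, 0, 0, 0, 0, -0.05, 0, 0, 0, 0, 0, 0, 0, 0, 0, 0, 0, 0, 0, 0, 0, 0, 0, 0]
}}

```text
time: 13.93
position: [0.572, 0.1448, 0.1488]
tool_rot: [0.128, 0.992, 0.0, 0.001]
ft_force: [-1.8, -0.1, 6.8]
grip_width: 0.0444
grip_force: 30.0
```

{"fn": "send_rows", "kwargs": {
  "increments": [0, 0, -0.05, 0, 0, 0, 0, 0, 0, -0.05, 0, 0, 0, 0, 0, 0, -0.05, 0, 0, 0, 0, 0, 0, 0, 0, 0, 0, 0, 0, 0, 0, 0, 0, 0, 0]
}}

```text
time: 14.35
position: [0.5719, 0.1447, 0.1487]
tool_rot: [0.202, 0.979, 0.0, 0.001]
ft_force: [-2.2, 0.1, 6.8]
grip_width: 0.0442
grip_force: 30.0
```

The force dropped as the collar sank a little at about 28°, which may be the keyway. I'll test with a gentle push.

{"fn": "send_rows", "kwargs": {
  "increments": [0, 0, 0, 0, 0, -0.1, 0, 0, 0, 0, 0, 0, -0.1, 0, 0, 0, 0, 0, 0, 0, 0, 0, 0, 0, 0, 0, 0, 0]
}}

```text
time: 14.68
position: [0.5719, 0.1447, 0.1467]
tool_rot: [0.202, 0.979, 0.0, 0.001]
ft_force: [-1.8, 0.4, 7.5]
grip_width: 0.0445
grip_force: 30.0
```

```bash
python3 -c "
from h import *
o=robot.get_obs();print(o['position'],o['tool_rot'],o['ft_force'],o['moment'])"
```

```text
[0.57193232 0.14469921 0.14670374] [2.01632958e-01 9.79460892e-01 1.43235817e-04 7.00676243e-04] [-1.843661    0.44979986  7.48887371] [ 0.03073655  0.30819964 -0.01331496]
```

It sank 2 mm at the spring's own rate, so the keyway is over the pin. Pushing home.

{"fn": "send_rows", "kwargs": {
  "increments": [0, 0, 0, 0, 0, -0.15, 0, 0, 0, 0, 0, 0, -0.15, 0, 0, 0, 0, 0, 0, -0.15, 0, 0, 0, 0, 0, 0, -0.1, 0, 0, 0, 0, 0, 0, 0, 0, 0, 0, 0, 0, 0, 0, 0, 0, 0, 0, 0, 0, 0, 0]
}}

```text
time: 15.27
position: [0.572, 0.1447, 0.1422]
tool_rot: [0.202, 0.979, 0.0, 0.001]
ft_force: [-3.8, -0.3, 11.9]
grip_width: 0.0445
grip_force: 30.0
```

Run:
```python
from h import *
np.set_printoptions(precision=4,suppress=True)
s=shot('scene','scene6');t=shot('top','top6')
o=robot.get_obs();print(o['position'],o['tool_rot'],o['ft_force'],o['moment'])
a=s['image'][:,:,::-1][135:200,285:345];b=t['image'][:,:,::-1][205:270,275:300]
a=cv2.resize(a,None,fx=9,fy=9,interpolation=cv2.INTER_CUBIC);b=cv2.resize(b,None,fx=9,fy=9,interpolation=cv2.INTER_CUBIC)
cv2.imwrite('pics/m6.png',np.hstack([a,b]))
```

```text
[0.572  0.1447 0.1422] [0.2015 0.9795 0.0001 0.0009] [-3.6247  0.0403 12.1085] [-0.0326  0.629   0.025 ]
```

View pics/m6.png

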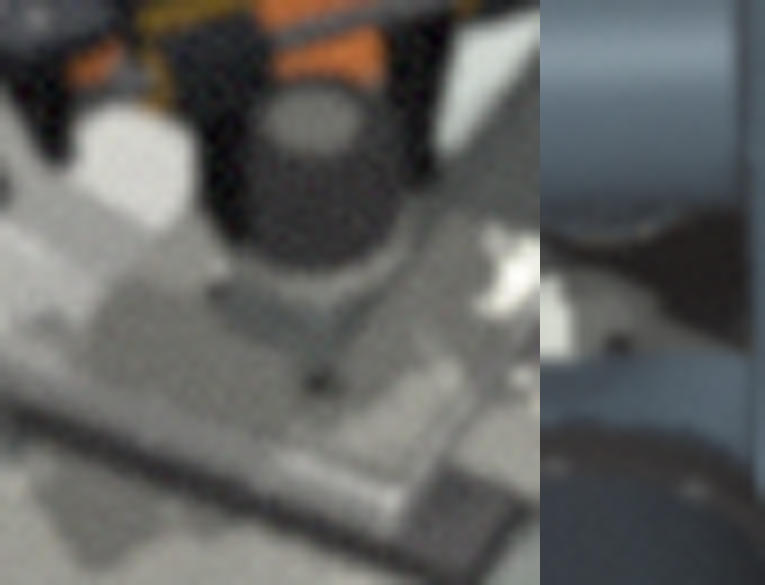

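The collar sits on its ring: the cap went from crop row 88 to 122, about 12 mm, and the force jumped to 12 N at the stop. The cross is unmoved at (318,380). Handing in.

```bash
python3 -c "
from rig import robot
print(robot.hand_in())"
```

```text
the job is handed in; nothing more can be done
None
```

I handed the job in with the collar held home (about 12 mm down, 12 N push) and the cross mark within about 2 mm of the pointer, after a pause with the round mark under it (about 2.4 mm off); the hand-in gave no verdict.

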